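# Settle the rocking riser and set out the polish basket

## Robot

A 7-joint arm with a two-finger parallel gripper is mounted at the origin on the work surface. World frame = base frame: x ahead of the robot, y to its left, z up, the work surface at z = 0. Lengths are in m, angles in rad, forces in N, time in s.
With the tool pointing down it reaches from about 0.35 to 0.9 m from the base axis. Payload 8.1 kg.
Tool frame: the origin (TCP) lies midway between the tips of the shut fingers; the grasp point (between the pads) lies 19 mm behind it (arm.hold_point_z is the distance from the TCP to the grasp point, in m); z points along the fingers, y is the direction in which the jaws open and shut (so a half turn about z gives the same grasp; the last joint's range is limited). The gripper opens to 92 mm and grips with 3 to 60 N. Pads are 19 mm wide; open, the fingers measure 130 mm over their backs; the gripper's body (75 mm by 190 mm) begins 47 mm behind the grasp point.
Start: joints at [-1.297, 0.434, 0.025, 1.573, -0.012, 1.134, -0.075], TCP at [0.23, 0.581, 0.227] pointing down, gripper open.
Joint ranges: [-2.62, 2.62], [-0.44, 2.09], [-1.27, 1.32], [0.08, 2.57], [-1.32, 4.46], [0.12, 2], [-2.74, 2.74]. Speed limits (rad/s): [2.22, 2.22, 3.01, 3.01, 3.14, 3.14, 3.14].

## Interface

Orientations are given as a rotation vector (axis times angle).
In Python, from cell import arm gives the robot as it stands.
- The arm moves only by the shell command python3 -m pendant 'ROWS' [FORCE]. ROWS is JSON, a list of rows, each a list of 3 entries, a list of its own where there are three numbers: the shift along the tool's x, y, z in m, then the turn, a rotation vector about the tool's x, y, z in degrees, then the finger opening in m, from 0 to 0.0918. A call has 1 to 10 rows; each row shifts and turns the commanded pose from where the row before left it, along the tool's axes as they then stand; what a row does not reach is not made up. A row lasts 1/8 s, in which the tool goes at most 62.5 mm and 10.7 degrees, less where a joint would pass 70% of its speed; a pose out of reach is approached as far as the arm can. A call with a gripper value outside its range is refused whole. The fingers move at their own pace and stop on an object; FORCE is the grip in N (left out, the last holds). Time passes only in rows, so rows that do not move let the fingers close. It gives the time, the measured TCP pose, the force and the opening at its end, in the units of the state.
- arm.observe(): the state, without advancing time (a new reading comes with each control period).
- arm.get_image(name): name is "side" or "top" or "wrist"; returns (picture, depth): 480x640x3 uint8, red, green, blue; 480x640 float32, m along the optical axis (not along the pixel's ray), 0 where there is no reading.
- arm.camera_params(name): a dict with "fovy" (degrees; the focal length in pixels is half the picture's height over the tangent of half this angle, whatever the lens; pixels are square), "cx", "cy" (the principal point, pixels), "k1" (the pictures are not rectified: a ray, as slopes to the right and down, at radius r is drawn at 1 + k1 r^2 times it, then the intrinsics apply), "rvec" (rotation vector, rad) and "tvec" (3), from world to camera coordinates, as OpenCV has them; the wrist camera has in their place "mount" (4x4, takes a point from camera to tool coordinates, whose origin is the TCP and whose axes are the flange's). Camera axes: x right, y down, z forward; pixel columns grow to the right and rows downward; lengths in m; the calibration is good to about 2 mm. A picture is of the moment at which its call begins: read the wrist's pose just before it. camera_params takes no time and is no camera call.
- arm.sign_off(): hands the job in, once; it reports no verdict.
Trained networks look in the newest picture that a camera, given by its name, has taken for a name from the list of things; names that differ only in an ending like _2 or _b are one class to them, and where a whole thing is asked for, a point or a joint stands for the part that bears it (a point fixed in the world has none). Each returns a list of dicts, best first, with "conf" (0 to 1); they miss things now and then, are a little off and sometimes report something else, mostly with a low value. They report only what shows in the picture. A call takes as long as a camera call. They do not tell look-alikes from the thing itself.
- arm.look_for(camera, label): "rect" ([centre column, centre row, width, height] in pixels, round what is visible of it).
- arm.masks_of(camera, label): "pixels" (480x640 bool, what is visible of it) and "rect" ([centre column, centre row, width, height] in pixels, round what is visible of it).
The state is a dict: "clock": time; "joints": joint angles; "dq": joint speeds; "joint_efforts": joint torques, N m; "position": TCP position; "ee_rot": TCP orientation; "force": force on the tool from outside, world axes, zero at the start; "ft_torque": the same for the moment, N m; "width": opening from 0.0 (shut) to 1.0 (fully open).
Only numpy, scipy, OpenCV 4.12 (cv2) and the standard library are available. Lean on these libraries where they do the work, as an engineer would, in place of code of your own. Each camera call takes 0.05 s, during which the arm holds its last target.

## Task

The little four-footed wooden riser is rocking on its tray because it is standing askew with two feet up on the pink raised strip. Turn it on the tray, without carrying it off, until all four feet stand on the blue-grey tray floor, two on each side of the strip, and let go of it; then take the polish basket by its pink tab, lift it clear over the upturned tip of the hook before drawing it away, and set it gently, upright, in the middle of the riser and square with it. Leave everything else standing where it is, and let go of the basket.

Things in the scene. Friction and masses are not known exactly. Their poses are not given: they have to be found in the camera images.
- tray: Fixed blue-grey tray 210 (x) by 184 (y) mm, yaw up to 0.35 rad either way, left or right on the table. Origin: centre of its underside, on the table. Floor 5 mm above it. A pink raised strip, y from -30 to +30 mm, runs its whole length along x, top 13 mm above the origin (8 mm above the floor). Rims 4 mm thick, 16 mm high at y = +-90 mm; x ends open.
- stand: Loose wooden riser, 0.4 kg. Origin: centre, at the level of the feet's undersides; z up. Four 14 mm ball feet centred at x, y = +-48 mm; square open frame 116 by 116 mm, top 60 mm up. At the start it leans 0.12 rad, x axis 0.45 to 1.12 rad from the tray's x. With x along the tray's x or y (any quarter turn), centred across, it sits flat, origin 5 mm above the tray's, each foot 11 mm clear of the strip.
- stand_bar (a point): Grip point in the pale bar across the middle of the riser's frame, 49 mm above the riser's origin. The bar runs along the riser's x, is 18 mm wide (y) and reaches from 38 to 60 mm above that origin: pinch it across from above. On either side is an open window 37 mm wide, then the frame's 12 mm wide, 12 mm high rail.
- hook_stand: Fixed brass hook stand on the other side from the tray, yaw up to 0.35 rad. Origin on the table below the hook's seat; hook opens to its -x; post (14 mm thick, 229 mm high, on a white disc 110 mm wide, 14 mm high) 105 mm away at its +x. The hook, an 8 mm round bar in its xz plane, comes level from the post at 229 mm, dips to the seat and turns up to the tip.
- hook_seat (a point): Top of the hook bar at its lowest point, where the basket's handle hangs; 209 mm above the table.
- hook_tip (a point): Top of the hook's upturned end, 239 mm above the table, 26 mm from the seat towards the hook stand's -x. Anything hung must rise more than 30 mm to clear it, then be drawn away along the hook stand's -x by 45 mm or more before it moves sideways.
- basket: Loose white basket with four polish bottles fixed in it, 0.4 kg, hanging on the hook, its x about along the hook stand's x; it may hang slightly turned and swing. Origin: centre of its underside, z up. 90 by 90 mm, walls to 38 mm, bottle tops at 66 mm. An 8 mm wire arch stands in its yz plane (legs at y = +-43 mm), its level top bar, which hangs on the hook, centred 130 mm up.
- basket_grip (a point): Grip point in the pink tab on top of the basket's arch, 162 mm above the basket's origin. The tab is 22 mm wide along the basket's y, 14 mm thick along its x, and reaches from 133 to 178 mm above that origin. Pinch it across its 22 mm (along y) from above, so that the fingers stay beside the hook.
- pump_bottle: Loose pale green pump dispenser 56 mm in diameter and 170 mm tall with its white pump, near the middle of the table between tray and hook. Origin at the centre of its base. To be left alone.
- polish_a: Loose black polish bottle 28 mm in diameter, 75 mm tall, with pink cap disc; origin at the centre of its base. To be left alone.
- polish_b: Loose black polish bottle 28 mm in diameter, 75 mm tall, with blue cap disc; origin at the centre of its base. To be left alone.
- cream_jar: Loose cream jar 60 mm in diameter, 45 mm tall; origin at the centre of its base. To be left alone.
- buffer_block: Loose pale lilac nail buffer block 95 (x) by 28 by 28 mm; origin at the centre of its underside. To be left alone.
- foam_left: White foam block 200 (x) by 100 by 30 mm with twelve black bottles fixed on it, 92 mm high in all, at the left of the table; origin at the centre of its underside. To be left alone.
- foam_right: White foam block like the left one, at the right of the table. To be left alone.
Things that resemble listed ones, but are neither listed nor needed, are in the scene too. There is more than one size of the stand; the one meant has the size given above.

How it is judged:
By the outcome, as a careful person would: the job done as asked, in the order asked, and still so for the second after the job is handed in, with the robot touching nothing.
It also fails if it takes over 59 s, if anything falls off the work surface, if the arm or the gripper's body presses on something with over 40 N, if the wrist force passes 120 N, or if a joint passes its speed limit or range.

## Working session

There is one attempt and no reset: what is moved stays moved. The work goes in short steps, Python scripts to look and compute and a shell command to move; the robot and the scene stay as the last step left them, time stands still between calls to the robot, and variables do not carry over. Pictures are saved under pics/ and viewed, and the job is handed in when it is done.

```bash
ls; mkdir -p pics
cat > h.py <<'E'
import numpy as np, cv2
from cell import arm
from scipy.spatial.transform import Rotation as R
def cam(name,st=None):
    p=arm.camera_params(name)
    f=240/np.tan(np.radians(p["fovy"])/2)
    if "rvec" in p:
        Rm=R.from_rotvec(np.array(p["rvec"]).ravel()).as_matrix(); t=np.array(p["tvec"]).ravel()
        Rc=Rm.T; tc=-Rm.T@t
    else:
        st=st or arm.observe(); M=np.array(p["mount"]); Rt=R.from_rotvec(st["ee_rot"]).as_matrix()
        Rc=Rt@M[:3,:3]; tc=Rt@M[:3,3]+np.array(st["position"])
    return f,p["cx"],p["cy"],p["k1"],Rc,tc
def rays(c,u,v):
    f,cx,cy,k1,Rc,tc=c
    xd=(np.asarray(u,float)-cx)/f; yd=(np.asarray(v,float)-cy)/f
    x,y=xd.copy(),yd.copy()
    for _ in range(20):
        s=1+k1*(x*x+y*y); x,y=xd/s,yd/s
    return np.stack([x,y,np.ones_like(x)],-1)
def pts(c,u,v,d):
    return (rays(c,u,v)*np.asarray(d)[...,None])@c[4].T+c[5]
def cloud(c,depth):
    v,u=np.mgrid[0:480,0:640]
    P=pts(c,u,v,depth); P[depth<=0]=np.nan
    return P
def onz(c,u,v,z):
    r=rays(c,u,v)@c[4].T
    return c[5]+r*((z-c[5][2])/r[...,2])[...,None]
def proj(c,P):
    f,cx,cy,k1,Rc,tc=c
    q=(np.asarray(P)-tc)@Rc; x=q[...,0]/q[...,2]; y=q[...,1]/q[...,2]; s=1+k1*(x*x+y*y)
    return np.stack([cx+f*x*s,cy+f*y*s],-1)
def snap(name,fn):
    st=arm.observe(); c=cam(name,st); im,d=arm.get_image(name)
    cv2.imwrite(f"pics/{fn}.png",im[...,::-1]); np.savez(f"pics/{fn}.npz",im=im,d=d)
    import pickle; pickle.dump((c,st),open(f"pics/{fn}.pkl","wb"))
    return im,d,c
E
python3 - <<'E'
from h import *
print(arm.observe(),arm.hold_point_z)
for n in ("top","side","wrist"):
    print(n,arm.camera_params(n))
    snap(n,n+"0")
E
```

```text
pics
{'clock': 0.0, 'joints': array([-1.29661196,  0.43521041,  0.02497096,  1.57412046, -0.01162258,
        1.13402963, -0.07509042]), 'dq': array([-2.61413289e-03,  1.46085755e-05,  4.85228272e-04, -4.19531890e-04,
        1.32812339e-03,  5.04191762e-04,  4.54791834e-05]), 'joint_efforts': array([-4.82856231e-04, -6.67857456e+01,  9.84076224e-01, -3.14454138e+01,
       -6.07315404e-02,  4.27887181e-02,  1.60330474e-04]), 'position': array([0.22980712, 0.58063945, 0.22594374]), 'ee_rot': array([-5.88428079e-01, -3.08580924e+00,  2.53301552e-03]), 'force': array([0.31042695, 0.05101839, 0.18134501]), 'ft_torque': array([-0.00233915,  0.02351383,  0.02098965]), 'width': 1.0000273328829177} 0.0188
top {'fovy': 43.24659676947499, 'cx': 313.58412220107954, 'cy': 233.5459202372576, 'k1': -0.02292544301308132, 'rvec': array([ 2.12053314, -2.11992051,  0.21517578]), 'tvec': array([-0.00527534,  0.43821283,  1.62075495])}
side {'fovy': 50.28507996468615, 'cx': 318.62122661623613, 'cy': 240.31899335868252, 'k1': -0.11513617215111181, 'rvec': array([ 2.3088435 , -0.17598061,  0.10306244]), 'tvec': array([-0.40082532,  0.15990451,  1.32561117])}
wrist {'fovy': 63.09962469204547, 'cx': 315.2145007027604, 'cy': 242.24654429589847, 'k1': -0.02534860660761317, 'mount': array([[ 5.13031078e-04, -9.63709274e-01, -2.66953502e-01,
         7.08498699e-02],
       [ 9.99999235e-01,  1.93965761e-04,  1.22157634e-03,
         8.98986014e-04],
       [-1.12546461e-03, -2.66953925e-01,  9.63708636e-01,
        -1.57731911e-01],
       [ 0.00000000e+00,  0.00000000e+00,  0.00000000e+00,
         1.00000000e+00]])}
```

View pics/top0.png

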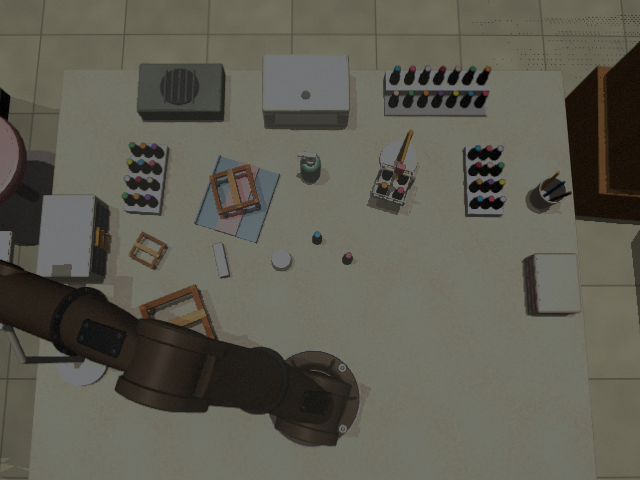

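View pics/side0.png

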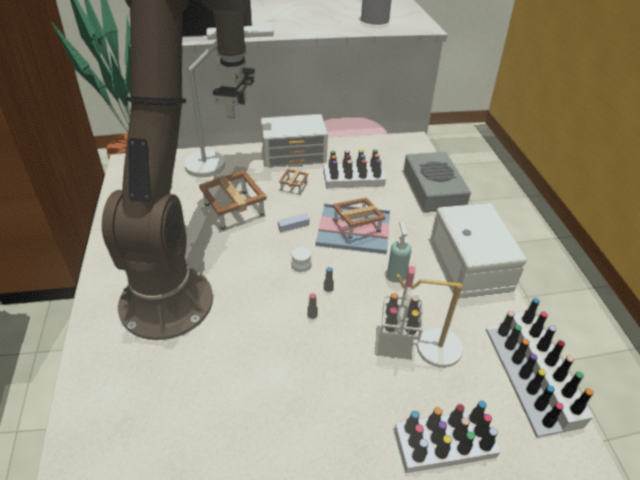

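View pics/wrist0.png

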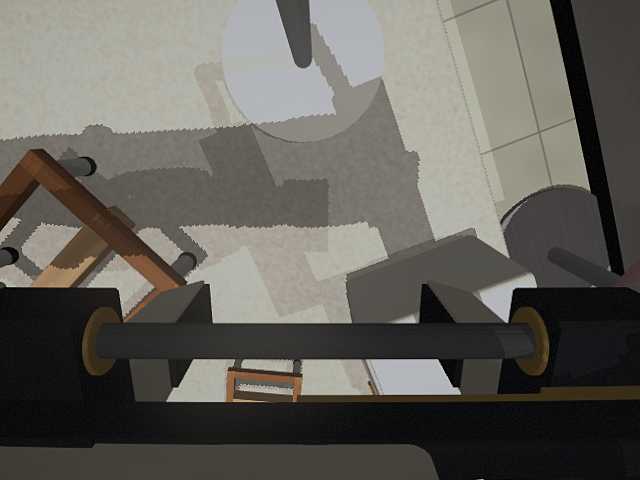

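The top view shows the riser on the tray at about (235,190), and the basket on its hook at about (393,185) with the post and disc above it. The wrist view shows only the larger look-alike riser and the lamp. Next I'll measure from depth.

Run:
```python
from h import *
import pickle
def load(fn):
    z=np.load(f"pics/{fn}.npz"); return z["im"],z["d"],pickle.load(open(f"pics/{fn}.pkl","rb"))[0]
im,d,c=load("top0"); P=cloud(c,d)
a=cv2.resize(im[130:270,180:290],None,fx=5,fy=5,interpolation=cv2.INTER_CUBIC)
b=cv2.resize(im[110:230,350:450],None,fx=5,fy=5,interpolation=cv2.INTER_CUBIC)
o=np.zeros((700,1060,3),np.uint8);o[:700,:550]=a;o[:600,560:1060]=b
cv2.imwrite("pics/crop0.png",cv2.resize(o,(800,528))[...,::-1])
print("tablez",np.nanmedian(P[300:400,400:550,2]))
for lab in ("tray","stand","basket","hook_stand","pump_bottle"):
    for n in("top","side"):
        r=arm.masks_of(n,lab) 
        for q in r[:4]: print(lab,n,round(q["conf"],2),np.round(q["rect"]))
        np.savez(f"pics/m_{lab}_{n}.npz",*[q["pixels"] for q in r])
```

```text
tablez 0.0010694670016873076
tray top 0.8 [236. 200.  83.  92.]
tray side 0.96 [354. 226.  77.  54.]
tray side 0.72 [428. 321.  66.  85.]
stand top 0.88 [147. 253.  38.  34.]
stand top 0.73 [178. 313.  76.  56.]
stand side 0.86 [360. 219.  49.  45.]
stand side 0.68 [293. 180.  29.  22.]
stand side 0.58 [234. 202.  68.  62.]
basket top 0.78 [392. 186.  46.  44.]
basket side 0.59 [401. 302.  40.  74.]
hook_stand top 0.9 [397. 156.  42.  53.]
hook_stand side 0.77 [428. 322.  71.  90.]
hook_stand side 0.52 [446. 437. 105.  72.]
hook_stand side 0.18 [399. 252.  22.  61.]
pump_bottle top 0.68 [308. 166.  26.  35.]
pump_bottle side 0.94 [400. 252.  26.  61.]
```

View pics/crop0.png

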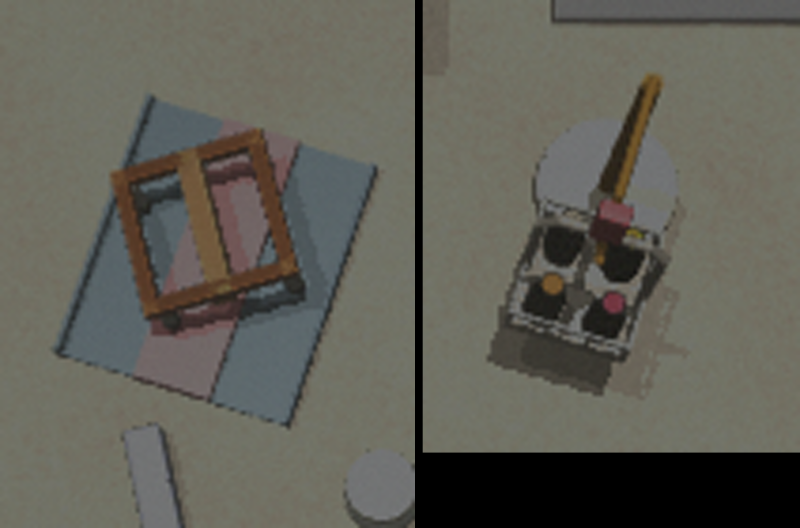

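```bash
cat >> h.py <<'E'
import pickle
def load(fn):
    z=np.load(f"pics/{fn}.npz"); return z["im"],z["d"],pickle.load(open(f"pics/{fn}.pkl","rb"))[0]
def stand_fit(im,d,c,ctr,tray=None,zlo=0.048,zhi=0.10,rad=0.11):
    P=cloud(c,d); 
    m=(np.hypot(P[...,0]-ctr[0],P[...,1]-ctr[1])<rad)&(P[...,2]>zlo)&(P[...,2]<zhi)
    Q=P[m]
    # plane fit (robust)
    w=np.ones(len(Q),bool)
    for _ in range(8):
        A=np.c_[Q[:,:2],np.ones(len(Q))]; s=np.linalg.lstsq(A[w],Q[w,2],rcond=None)[0]; r=Q[:,2]-A@s; w=abs(r)<0.004
    Q=Q[w]
    n=np.array([-s[0],-s[1],1]);n/=np.linalg.norm(n)
    rect=cv2.minAreaRect((Q[:,:2]*1000).astype(np.float32))
    return Q,s,n,rect
E
python3 - <<'E'
from h import *
im,d,c=load("top0"); P=cloud(c,d)
f=im.astype(float)
m=np.zeros((480,640),bool); m[145:250,185:290]=True
# tray mask
bl=m&(f[...,2]>f[...,0]*1.02)&(P[...,2]<0.03)
pk=m&(f[...,0]>f[...,1]*1.12)&(f[...,2]>f[...,1]*0.98)&(P[...,2]<0.03)
print(bl.sum(),pk.sum())
o=im.copy();o[bl]=[0,0,255];o[pk]=[255,0,0]
cv2.imwrite("pics/seg0.png",cv2.resize(o[140:270,130:300],None,fx=4,fy=4,interpolation=0)[...,::-1])
k=bl|pk
n,l,s,_=cv2.connectedComponentsWithStats(k.astype(np.uint8)); i=1+np.argmax(s[1:,4]); k2=l==i
v,u=np.where(k2)
W=onz(c,u,v,0.006)
print("tray rect",cv2.minAreaRect((W[:,:2]*1000).astype(np.float32)))
v,u=np.where(pk&k2); W=onz(c,u,v,0.013); print("strip",cv2.minAreaRect((W[:,:2]*1000).astype(np.float32)))
print("tray z", np.nanmedian(P[bl][:,2]),np.nanmedian(P[pk][:,2]))
ctr=P[185,236,:2] ; print(ctr)
Q,s,n,r=stand_fit(im,d,c,ctr); print(len(Q),s,n,np.arccos(n[2]),r, Q[:,2].min(),Q[:,2].max())
E
```

```text
2605 457
tray rect ((536.201904296875, 172.34080505371094), (102.80931854248047, 212.66241455078125), 72.22176361083984)
strip ((551.8252563476562, 198.52593994140625), (39.91789627075195, 192.2899932861328), 71.9887466430664)
tray z 0.005490175692041355 0.012732117810984489
[0.56940691 0.2084084 ]
660 [-0.06334988 -0.10446381  0.13000766] [0.06288233 0.10369283 0.99261957] 0.12156913004925365 ((558.556884765625, 215.04025268554688), (118.83541870117188, 115.97557067871094), 15.27394962310791) 0.06018773600201732 0.08410342815600713
```

View pics/seg0.png

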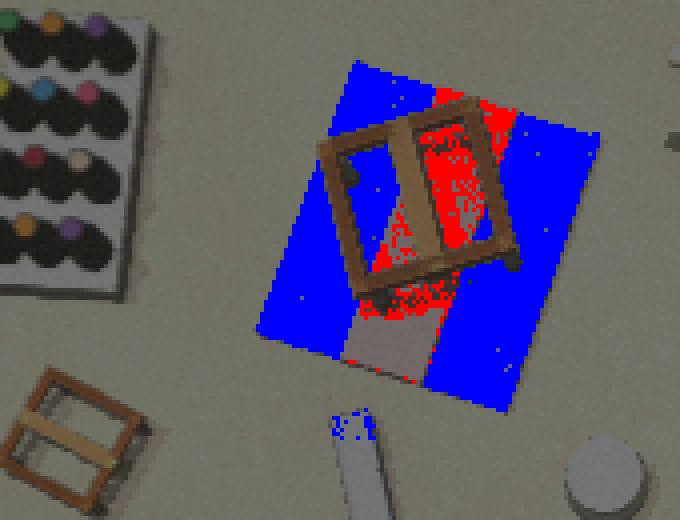

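Run:
```python
from h import *
im,d,c=load("top0"); P=cloud(c,d)
f=im.astype(float)
m=np.zeros((480,640),bool); m[145:245,185:290]=True
bl=m&(f[...,2]>f[...,0]*1.02)&(P[...,2]<0.025)
v,u=np.where(bl)
W=onz(c,u,v,0.006)[:,:2]*1000
k=~((W[:,0]<455)&(W[:,1]>150)); 
n,l,s,_=cv2.connectedComponentsWithStats((bl).astype(np.uint8),connectivity=8)
keep=[i for i in range(1,n) if s[i,4]>150]; print(s[keep])
k=np.isin(l[v,u],keep); W=W[k]
r=cv2.minAreaRect(W.astype(np.float32)); print("tray",r)
th=np.radians(r[2]-90) if r[1][1]>r[1][0] else np.radians(r[2]); print(np.degrees(th))
# strip edges: boundaries of blue in tray y
T=np.array(r[0]); e=np.array([np.cos(th),np.sin(th)]); nn=np.array([-e[1],e[0]])
Wy=(W-T)@nn; Wx=(W-T)@e
h=np.histogram(Wy,bins=np.arange(-100,101,5)); print(h[0])
h=np.histogram(Wx,bins=np.arange(-115,116,10)); print(h[0])
Q,s,n,rr=stand_fit(im,d,c,P[185,236,:2])
# refine: all stand top pts, top centre, project in-plane
C=np.array([*np.array(rr[0])/1000,0]); C[2]=s[0]*C[0]+s[1]*C[1]+s[2]
O=C-0.06*n
print("top centre",C,"origin",O,"origin in tray",[(O[:2]*1000-T)@e,(O[:2]*1000-T)@nn])
```

```text
[[ 212  155   27   19  279]
 [ 236  168   44   75 1394]
 [ 217  176   13   32  232]
 [ 194  180   26   50  650]]
tray ((548.9505004882812, 212.7584228515625), (187.56651306152344, 212.8336639404297), 72.2946548461914)
-17.705345153808594
[  0  94 127 128 123 129 118 117 111 107 102  95  88  55   0   0   0   0
   0   0   0   0   0   0   0   0  66  80  84  90  95  98  84  88  89  95
  99 109  84   0]
[ 19 155 154 154 149 147 136 129 128 127 108  86  90  85  91  90  82  98
 119 128 143 135   2]
top centre [0.55855688 0.21504025 0.07215922] origin [0.55478394 0.20881868 0.01260205] origin in tray [np.float64(6.755293481813489), np.float64(-1.979048145250655)]
```

```bash
cat >> h.py <<'E'
def plan(pos,Rm,order="tr"):
    """translation then rotation, tool frame; commanded start = measured"""
    st=arm.observe(); R0=R.from_rotvec(st["ee_rot"]); p0=np.array(st["position"])
    R1=R.from_matrix(Rm); rel=(R0.inv()*R1).as_rotvec(degrees=True)
    dp=np.array(pos)-p0
    print("trans first:",np.round(R0.inv().apply(dp)*1000,1),"mm |",round(np.linalg.norm(dp)*1000),"; rot",np.round(rel,2),"deg |",round(np.linalg.norm(rel),1),"; trans if after rot:",np.round(R1.inv().apply(dp)*1000,1))
def toolR(yaw_y,n=(0,0,1)):
    n=np.array(n,float);n/=np.linalg.norm(n); z=-n
    y=np.array([np.cos(yaw_y),np.sin(yaw_y),0]); y-=z*(y@z); y/=np.linalg.norm(y)
    return np.stack([np.cross(y,z),y,z],1)
E
python3 - <<'E'
from h import *
O=np.array([0.5548,0.2088,0.0126]); n=np.array([.0629,.1037,.9926])
Rg=toolR(np.radians(105.3),n)
plan(O+n*(0.0302+0.10),Rg);
E
```

```text
trans first: [-441.7 -211.1   84.9] mm | 497 ; rot [  6.25   3.35 -37.06] deg | 37.7 ; trans if after rot: [-233.1 -427.1  100.6]
```

```bash
python3 -m pendant '[[[-0.049,-0.0235,0],[0,0,0],0.04],[[-0.049,-0.0235,0],[0,0,0],0.04],[[-0.049,-0.0235,0],[0,0,0],0.04],[[-0.049,-0.0235,0],[0,0,0],0.04],[[-0.049,-0.0235,0],[0,0,0],0.04],[[-0.049,-0.0235,0],[0,0,0],0.04],[[-0.049,-0.0235,0.02],[0,0,0],0.04],[[-0.049,-0.0235,0.03],[0,0,0],0.04],[[-0.049,-0.0235,0.03],[0,0,0],0.04]]' 20
python3 -m pendant '[[[0,0,0],[1.56,0.84,-9.26],0.04],[[0,0,0],[1.56,0.84,-9.26],0.04],[[0,0,0],[1.56,0.84,-9.26],0.04],[[0,0,0],[1.56,0.84,-9.26],0.04],[[0,0,0],[0,0,0],0.04],[[0,0,0],[0,0,0],0.04]]'
python3 - <<'E'
from h import *
O=np.array([0.5548,0.2088,0.0126]); n=np.array([.0629,.1037,.9926])
Rg=toolR(np.radians(105.3),n)
plan(O+n*(0.0302+0.10),Rg); plan(O+n*(0.0302),Rg)
snap("wrist","w1")
E
```

```text
clock: 1.78
position: [0.5635, 0.2211, 0.1463]
ee_rot: [0.588, 3.085, 0.001]
force: [1.1, 1.1, -0.3]
width: 0.439
clock: 2.52
position: [0.5622, 0.222, 0.1467]
ee_rot: [0.407, -3.035, 0.144]
force: [0.2, -0.4, 0.4]
width: 0.437
trans first: [-1.3  0.5  4.8] mm | 5 ; rot [ 0.04  0.01 -0.24] deg | 0.2 ; trans if after rot: [-1.3  0.5  4.8]
trans first: [ -1.2   0.4 104.8] mm | 105 ; rot [ 0.04  0.01 -0.24] deg | 0.2 ; trans if after rot: [ -1.3   0.5 104.8]
```

View pics/w1.png

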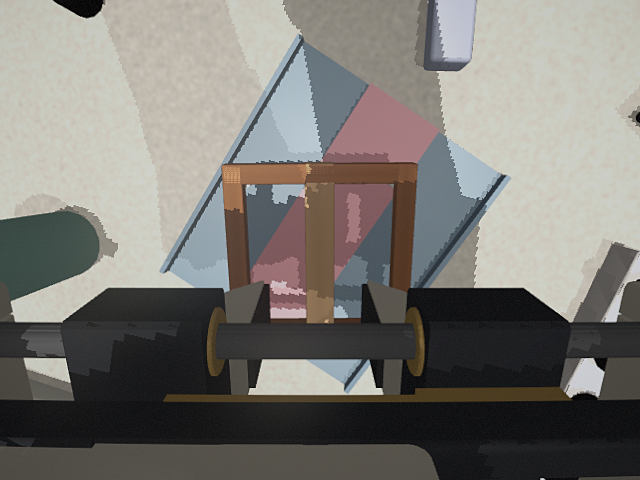

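The wrist view shows the bar at column 318, square between the fingers at columns 268 and 362. Descending now.

```bash
python3 -m pendant '[[[-0.001,0,0.035],[0,0,0],0.04],[[0,0,0.03],[0,0,0],0.04],[[0,0,0.02],[0,0,0],0.04],[[0,0,0.015],[0,0,0],0.04],[[0,0,0.004],[0,0,0],0.04],[[0,0,0],[0,0,0],0.04]]'
python3 - <<'E'
from h import *
O=np.array([0.5548,0.2088,0.0126]); n=np.array([.0629,.1037,.9926])
plan(O+n*(0.0302),toolR(np.radians(105.3),n))
E
python3 -m pendant '[[[0,0,0],[0,0,0],0.015],[[0,0,0],[0,0,0],0.01],[[0,0,0],[0,0,0],0.0],[[0,0,0],[0,0,0],0.0],[[0,0,0],[0,0,0],0.0]]' 25
```

```text
clock: 3.32
position: [0.5569, 0.2118, 0.0438]
ee_rot: [0.412, -3.034, 0.144]
force: [0.2, -0.5, 0.3]
width: 0.441
trans first: [0.  0.3 1.2] mm | 1 ; rot [ 0.02  0.02 -0.05] deg | 0.1 ; trans if after rot: [0.  0.3 1.2]
clock: 3.95
position: [0.5567, 0.2123, 0.0438]
ee_rot: [0.413, -3.034, 0.144]
force: [-1.5, 1.8, 4.7]
width: 0.192
```

Run:
```python
from h import *
st=arm.observe();O=np.array([0.5548,0.2088,0.0126]); n=np.array([.0629,.1037,.9926])
Rt=R.from_rotvec(st["ee_rot"]).as_matrix(); l=Rt.T@(O-np.array(st["position"])); print("origin in tool",l)
R1=toolR(np.radians(105.3)); plan(O-R1@l+[0,0,.001],R1)
```

```text
origin in tool [ 3.54718230e-05 -2.42330265e-04  3.14079066e-02]
trans first: [ 2.8 -2.7 -0.8] mm | 4 ; rot [-4.74 -5.03  0.2 ] deg | 6.9 ; trans if after rot: [ 2.7 -2.6 -1.3]
```

```bash
python3 -m pendant '[[[0.0007,-0.0007,-0.0002],[-1.19,-1.26,0],0.0],[[0.0007,-0.0007,-0.0002],[-1.19,-1.26,0],0.0],[[0.0007,-0.0007,-0.0003],[-1.19,-1.26,0],0.0],[[0.0007,-0.0006,-0.0003],[-1.19,-1.26,0],0.0],[[0,0,0],[0,0,0],0.0]]'
python3 -m pendant '[[[0,0,0],[0,0,8.25],0.0],[[0,0,0],[0,0,8.25],0.0],[[0,0,0],[0,0,8.25],0.0],[[0,0,0],[0,0,8.25],0.0],[[0,0,0],[0,0,0],0.0],[[0,0,0],[0,0,0],0.0]]'
python3 - <<'E'
from h import *
plan([0.5554,0.2107,0.0313+0.014],toolR(np.radians(72.3)))
print(arm.observe()["ft_torque"])
snap("top","t2");snap("side","s2")
im,d,c=load("t2"); o=cv2.resize(im[130:270,180:290],None,fx=5,fy=5)
a=load("s2")[0][170:270,300:410]
cv2.imwrite("pics/t2c.png",np.hstack([cv2.resize(o,(471,600)),cv2.resize(a,(329,600))])[...,::-1])
E
```

```text
clock: 4.58
position: [0.554, 0.2066, 0.0443]
ee_rot: [0.421, -3.111, 0.001]
force: [-0.3, -0.4, -4.0]
width: 0.194
clock: 5.32
position: [0.5545, 0.2084, 0.0445]
ee_rot: [-0.473, -3.105, 0.001]
force: [-0.4, 0.2, -4.6]
width: 0.193
trans first: [-0.1  2.5 -0.8] mm | 3 ; rot [-0.05 -0.05  0.39] deg | 0.4 ; trans if after rot: [-0.1  2.5 -0.8]
[-0.05011804 -0.01011991 -0.04319821]
```

View pics/t2c.png

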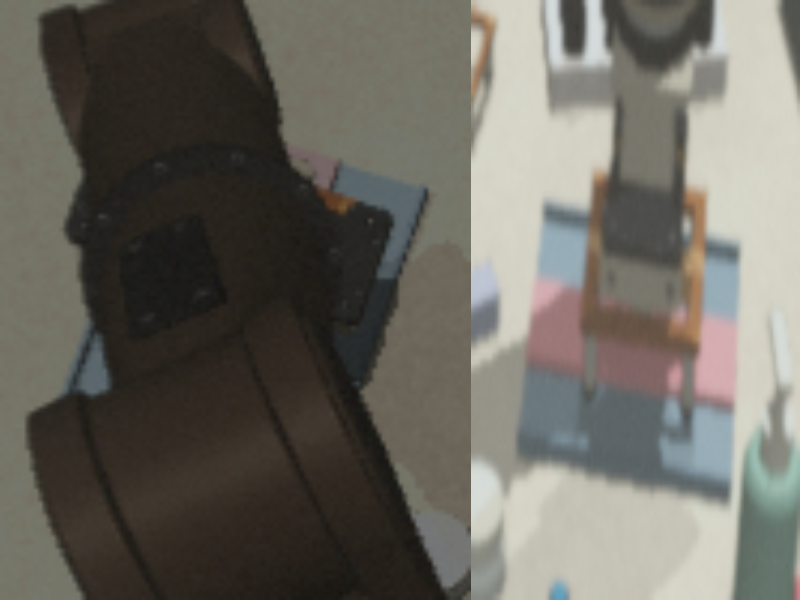

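```bash
python3 -m pendant '[[[0,0.0025,0],[0,0,0.4],0.0],[[0,0,0.003],[0,0,0],0.0],[[0,0,0.003],[0,0,0],0.0],[[0,0,0.001],[0,0,0],0.0],[[0,0,0],[0,0,0],0.0]]'
python3 -m pendant '[[[0,0,0.001],[0,0,0],0.0],[[0,0,0.0],[0,0,0],0.0]]'
```

```text
clock: 6.05
position: [0.5553, 0.2107, 0.0375]
ee_rot: [-0.489, -3.102, 0.001]
force: [-0.3, -0.5, -4.3]
width: 0.197
clock: 6.3
position: [0.5556, 0.2109, 0.0368]
ee_rot: [-0.489, -3.103, 0.0]
force: [0.4, -0.6, -3.7]
width: 0.197
```

```bash
python3 -m pendant '[[[0,0,0.001],[0,0,0],0.0],[[0,0,0.0],[0,0,0],0.0]]'
python3 -m pendant '[[[0,0,0.0008],[0,0,0],0.0],[[0,0,0.0],[0,0,0],0.0]]'
```

```text
clock: 6.55
position: [0.5559, 0.2109, 0.0361]
ee_rot: [0.489, 3.103, 0.0]
force: [1.1, -0.9, 1.0]
width: 0.198
clock: 6.8
position: [0.5561, 0.2109, 0.0358]
ee_rot: [0.489, 3.103, 0.001]
force: [0.5, -0.1, 6.4]
width: 0.192
```

Feet are on the floor (weight is off the wrist). Releasing and backing straight up.

```bash
python3 -m pendant '[[[0,0,-0.0005],[0,0,0],0.022],[[0,0,0],[0,0,0],0.03],[[0,0,0],[0,0,0],0.04],[[0,0,0],[0,0,0],0.04],[[0,0,-0.03],[0,0,0],0.04],[[0,0,-0.06],[0,0,0],0.04],[[0,0,-0.06],[0,0,0],0.04],[[0,0,-0.06],[0,0,0],0.04],[[0,0,-0.06],[0,0,0],0.04]]'
python3 - <<'E'
from h import *
snap("wrist","w3")
im,d,c=snap("side","s3")
P=cloud(c,d)
for lab in ("basket_grip","hook_seat","hook_tip","basket","hook_stand"):
    for q in arm.look_for("side",lab)[:2]:print(lab,q)
cv2.imwrite("pics/s3c.png",cv2.resize(im[160:270,300:420],(800,733))[:600,:,::-1])
cv2.imwrite("pics/s3b.png",cv2.resize(im[250:370,350:490],(700,600),interpolation=cv2.INTER_CUBIC)[:,:,::-1])
E
```

```text
clock: 7.92
position: [0.5552, 0.2107, 0.3075]
ee_rot: [-0.489, -3.103, 0.0]
force: [0.5, -0.1, -0.6]
width: 0.437
basket_grip {'rect': [402.1, 302.1, 43.6, 75.9], 'conf': 0.66}
hook_seat {'rect': [432.5, 319.5, 67.0, 90.3], 'conf': 0.71}
hook_tip {'rect': [428.4, 322.1, 69.5, 86.5], 'conf': 0.65}
basket {'rect': [402.4, 303.8, 42.8, 73.1], 'conf': 0.71}
hook_stand {'rect': [427.6, 323.0, 64.1, 95.7], 'conf': 0.64}
```

View pics/w3.png

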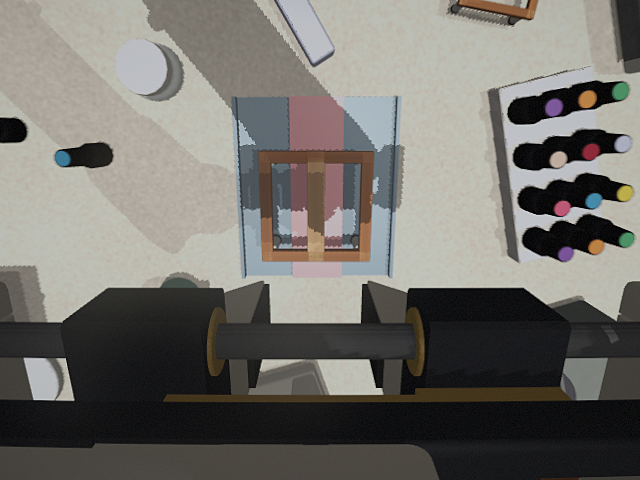

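View pics/s3c.png

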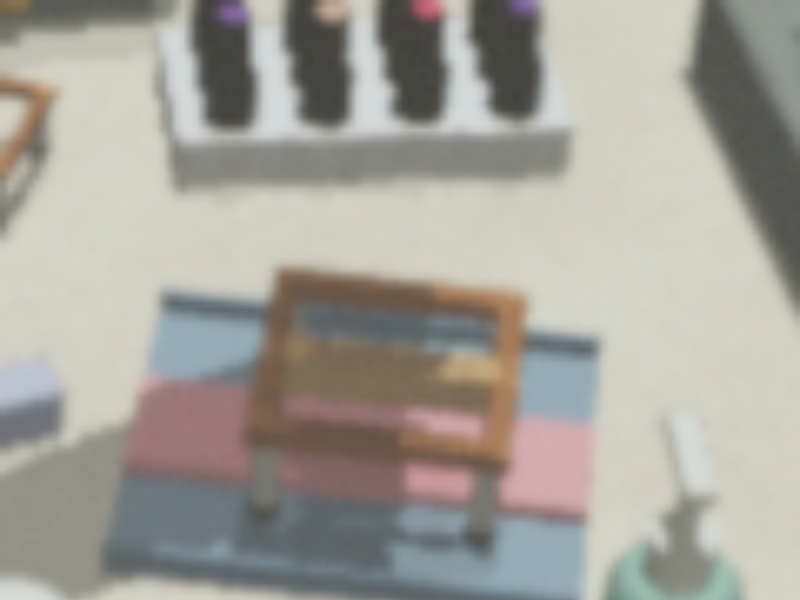

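View pics/s3b.png

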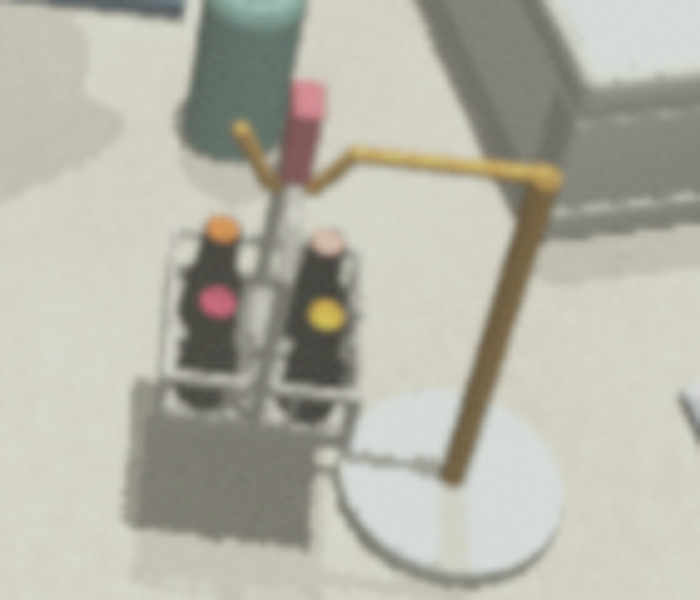

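The riser now sits straight, with feet either side of the strip (side crop: near feet at (262,505) and (478,535)). Now I'll measure it, along with the basket and hook.

Run:
```python
from h import *
# stand from wrist
im,d,c=load("w3")
Q,s,n,r=stand_fit(im,d,c,np.array([.5556,.2109]),zlo=.05,zhi=.09); print("stand wrist",len(Q),n,r,np.median(Q[:,2]))
snap("top","t3"); im,d,c=load("t3")
Q,s,n,r=stand_fit(im,d,c,np.array([.5556,.2109]),zlo=.05,zhi=.09); print("stand top",len(Q),n,r)
im,d,c=load("top0"); P=cloud(c,d); f=im.astype(float)
box=np.zeros((480,640),bool); box[120:225,355:430]=True
gold=box&(f[...,0]>f[...,2]*1.6)&(P[...,2]>.15)&(f[...,0]>f[...,1]*1.1)
G=P[gold]; print("gold",len(G)); print(np.round(G[np.argsort(-G[:,0])][::6],3))
g=G[(G[:,2]>.2)]
vx=cv2.fitLine(g[:,:2].astype(np.float32),cv2.DIST_HUBER,0,.01,.01).ravel(); print("hook line",vx,np.degrees(np.arctan2(vx[1],vx[0])))
pk=box&(f[...,0]>f[...,1]*1.4)&(f[...,2]>f[...,1]*1.0)&(P[...,2]>.22)
T=P[pk]; print("tab",len(T),T.min(0),T.max(0),np.median(T,0)); print(cv2.minAreaRect((T[:,:2]*1000).astype(np.float32)))
# disc
dk=box&(abs(P[...,2]-.014)<.004)&(f.min(-1)>100); 
D=P[dk]; print("disc",len(D), cv2.minEnclosingCircle((D[:,:2]*1000).astype(np.float32)))
# basket rim
rim=box&(P[...,2]>.10)&(P[...,2]<.17)&(np.hypot(P[...,0]-T[:,0].mean(),P[...,1]-T[:,1].mean())<.09)
B=P[rim]; print("rim",len(B),cv2.minAreaRect((B[:,:2]*1000).astype(np.float32)), np.histogram(B[:,2],bins=np.arange(.09,.18,.01)))
o=im.copy(); o[gold]=[255,255,0];o[pk]=[255,0,0];o[rim]=[0,255,0];o[dk]=[0,0,255]
cv2.imwrite("pics/seg3.png",cv2.resize(o[115:230,350:435],None,fx=5,fy=5,interpolation=0)[...,::-1])
```

```text
stand wrist 6184 [-4.80653971e-04 -9.66523470e-04  9.99999417e-01] ((559.2373657226562, 211.60272216796875), (116.4684066772461, 116.53519439697266), 72.10784912109375) 0.06456673234645235
stand top 25 [ 0.17657472 -0.16294215  0.97070656] ((588.8190307617188, 147.0381317138672), (25.02370834350586, 11.228578567504883), 25.666860580444336)
gold 178
[[ 0.669 -0.246  0.227]
 [ 0.664 -0.243  0.16 ]
 [ 0.663 -0.251  0.237]
 [ 0.661 -0.252  0.234]
 [ 0.66  -0.243  0.192]
 [ 0.659 -0.244  0.188]
 [ 0.658 -0.245  0.16 ]
 [ 0.655 -0.246  0.236]
 [ 0.651 -0.242  0.232]
 [ 0.646 -0.239  0.23 ]
 [ 0.643 -0.243  0.24 ]
 [ 0.638 -0.242  0.23 ]
 [ 0.634 -0.241  0.236]
 [ 0.627 -0.236  0.232]
 [ 0.623 -0.239  0.23 ]
 [ 0.618 -0.238  0.236]
 [ 0.613 -0.23   0.236]
 [ 0.607 -0.233  0.23 ]
 [ 0.604 -0.23   0.231]
 [ 0.599 -0.23   0.23 ]
 [ 0.594 -0.225  0.231]
 [ 0.589 -0.224  0.237]
 [ 0.585 -0.226  0.24 ]
 [ 0.572 -0.216  0.257]
 [ 0.559 -0.217  0.209]
 [ 0.554 -0.211  0.214]
 [ 0.549 -0.21   0.223]
 [ 0.546 -0.186  0.152]
 [ 0.541 -0.186  0.15 ]
 [ 0.537 -0.232  0.155]]
hook line [ 0.9536366  -0.30096054  0.61460763 -0.2328699 ] -17.515305
tab 37 [ 0.55395134 -0.22731584  0.25479718] [ 0.56986249 -0.20779768  0.26634976] [ 0.56391436 -0.2179414   0.26012292]
((563.6594848632812, -217.09938049316406), (20.723222732543945, 13.048693656921387), 67.93144226074219)
disc 430 ((633.88232421875, -239.22108459472656), 169.5918731689453)
rim 567 ((563.5904541015625, -216.7392120361328), (93.525146484375, 94.61089324951172), 72.85633850097656) (array([  0,  64, 163, 148,  43, 101,  38,  10]), array([0.09, 0.1 , 0.11, 0.12, 0.13, 0.14, 0.15, 0.16, 0.17]))
```

View pics/seg3.png

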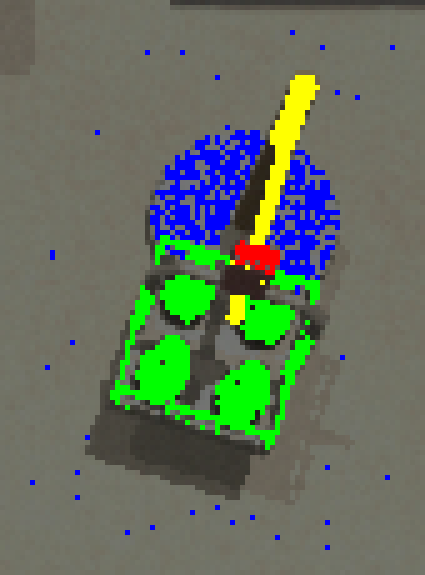

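Run:
```python
from h import *
plan([.5637,-.217,.300],toolR(np.radians(72.6)))
im,d,c=load("w3"); P=cloud(c,d); f=im.astype(float)
W=P[90:280,225:410]; F=f[90:280,225:410]; z=W[...,2]
e=np.array([np.cos(np.radians(-17.7)),np.sin(np.radians(-17.7))]); nn=np.array([-e[1],e[0]])
C=np.array([.5592,.2116])
for nm,m in (("tray",(z>.003)&(z<.018)&((F[...,2]>F[...,0]*1.05)|(F[...,0]>1.2*F[...,1]))),("strip",(z>.0105)&(z<.016)&(F[...,0]>1.2*F[...,1])),("rim",(z>.012)&(z<.022)&(F[...,2]>F[...,0]*1.05))):
    y=(W[m][:,:2]-C)@nn*1000; print(nm,m.sum(),np.percentile(y,[0.3,2,50,98,99.7]))
im,d,c=load("top0");P=cloud(c,d); m=np.zeros((480,640),bool);m[145:190,290:330]=1;m&=P[...,2]>.06
print("pump",np.median(P[m],0),P[m].min(0),P[m].max(0))
```

```text
trans first: [-139.9 -404.2    4.3] mm | 428 ; rot [-0.15 -0.16 -0.5 ] deg | 0.5 ; trans if after rot: [-136.3 -405.4    3.6]
tray 19764 [-90.90396203 -88.70911023   1.48921873  90.04246957  92.33429217]
strip 4884 [-28.97636144 -28.20454242   0.42149032  29.49012718  30.52283721]
rim 1461 [-91.5012423  -91.06719713 -86.88623496  92.60046089  92.87109772]
pump [0.61619909 0.00747485 0.11578774] [ 0.59394472 -0.02294662  0.06010616] [0.64578556 0.03873196 0.17711308]
```

```bash
python3 -m pendant '[[[-0.0175,-0.0505,0],[0,0,-0.5],0.055],[[-0.0175,-0.0505,0],[0,0,0],0.055],[[-0.0175,-0.0505,0],[0,0,0],0.055],[[-0.0175,-0.0505,0],[0,0,0],0.055],[[-0.0175,-0.0505,0],[0,0,0],0.055],[[-0.0175,-0.0505,0],[0,0,0],0.055],[[-0.0175,-0.0505,0],[0,0,0],0.055],[[-0.0175,-0.0505,0],[0,0,0],0.055],[[0,0,0],[0,0,0],0.055],[[0,0,0],[0,0,0],0.055]]' 40
python3 - <<'E'
from h import *
plan([.5637,-.217,.226],toolR(np.radians(72.6)))
im,d,c=snap("wrist","w4")
P=cloud(c,d);f=im.astype(float)
print(np.round(proj(c,np.array([[.5637,-.217,.261],[.5637,-.217,.083]])),0))
im,d,c=snap("top","t4")
E
```

```text
clock: 9.57
position: [0.5676, -0.2159, 0.3043]
ee_rot: [-0.475, -3.103, -0.001]
force: [0.5, 1.0, -0.9]
width: 0.596
trans first: [ 3.1 -2.3 78.3] mm | 78 ; rot [ 0.   -0.15 -0.02] deg | 0.2 ; trans if after rot: [ 3.4 -2.3 78.3]
[[309. 263.]
 [312. 206.]]
```

View pics/w4.png

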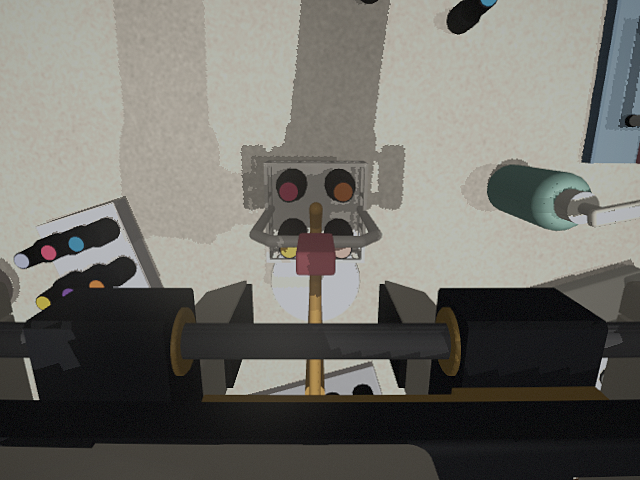

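View pics/t4.png

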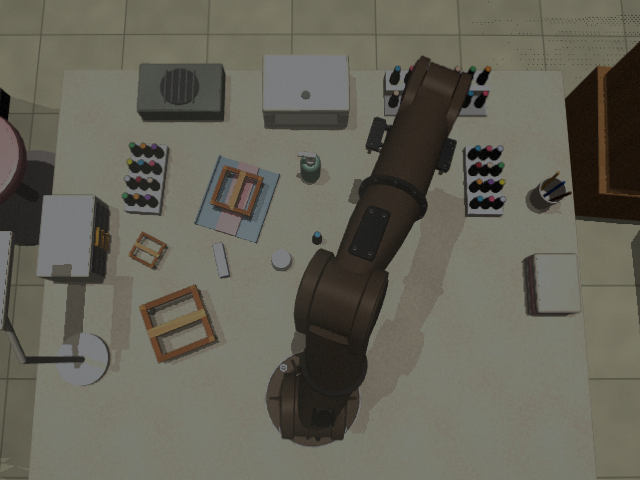

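Run:
```python
from h import *
im,d,c=load("w4"); P=cloud(c,d); f=im.astype(float)
m=np.zeros((480,640),bool); m[225:285,285:345]=1
pk=m&(f[...,0]>f[...,1]*1.4)&(f[...,2]>f[...,1]*0.95)&(P[...,2]>.2)
T=P[pk]; print(len(T),T.min(0),T.max(0)); 
t=T[T[:,2]>.255]; print("top wrist",len(t),cv2.minAreaRect((t[:,:2]*1000).astype(np.float32)),np.median(t[:,2]))
g=m&(f[...,0]>f[...,2]*1.6)
rim=np.zeros((480,640),bool); rim[155:265,245:390]=1
rim&=(abs(P[...,2]-.121)<.006); print("rim",cv2.minAreaRect((P[rim][:,:2]*1000).astype(np.float32)))
im,d,c=load("t4")
Q,s,n,r=stand_fit(im,d,c,np.array([.5556,.2109]),zlo=.05,zhi=.09); print("stand top",len(Q),n,r,np.median(Q[:,2]))
```

```text
1547 [ 0.5557185  -0.22543186  0.21630754] [ 0.57347493 -0.20205703  0.2620871 ]
top wrist 971 ((564.8594360351562, -213.74566650390625), (21.334989547729492, 13.642881393432617), 72.10330963134766) 0.2601080864313595
rim ((565.7092895507812, -213.69619750976562), (90.73090362548828, 90.11195373535156), 72.50535583496094)
stand top 613 [0.00232495 0.00811787 0.99996435] ((556.88623046875, 207.930419921875), (117.70790100097656, 117.44469451904297), 71.62228393554688) 0.06429798812064558
```

Tab centre: wrist camera gives (565,-214), top camera (564,-217); I'll use the midpoint. Descending beside the tab.

```bash
python3 -m pendant '[[[0.003,-0.0005,0.025],[0,0,0],0.055],[[0,0,0.025],[0,0,0],0.055],[[0,0,0.018],[0,0,0],0.055],[[0,0,0.01],[0,0,0],0.055],[[0,0,0],[0,0,0],0.055],[[0,0,0],[0,0,0],0.055]]'
python3 - <<'E'
from h import *
plan([.5644,-.2154,.226],toolR(np.radians(72.5)))
snap("wrist","w5");im,d,c=snap("side","s5")
cv2.imwrite("pics/s5b.png",cv2.resize(im[230:370,350:490],(600,600),interpolation=cv2.INTER_CUBIC)[:,:,::-1])
E
```

```text
clock: 10.42
position: [0.5653, -0.216, 0.2283]
ee_rot: [0.475, 3.105, -0.001]
force: [-0.3, -0.2, 0.1]
width: 0.596
trans first: [1.  0.3 2.3] mm | 3 ; rot [-0.02  0.03  0.12] deg | 0.1 ; trans if after rot: [1.  0.3 2.3]
```

View pics/w5.png

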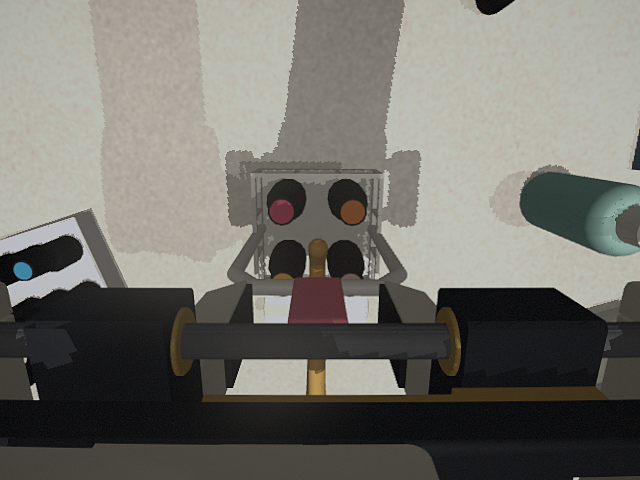

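View pics/s5b.png

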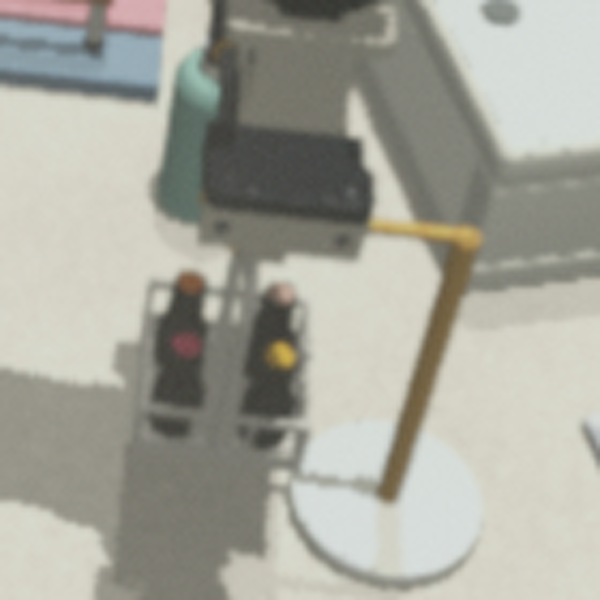

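The wrist view shows the tab at columns 289–346, centred between the fingers, with the hook straight behind it. Closing on it.

```bash
python3 -m pendant '[[[0.001,0.0003,0.002],[0,0,0],0.03],[[0,0,0],[0,0,0],0.02],[[0,0,0],[0,0,0],0.01],[[0,0,0],[0,0,0],0.01],[[0,0,0],[0,0,0],0.01]]' 40
python3 -m pendant '[[[0,0,-0.004],[0,0,0],0.01],[[0,0,-0.008],[0,0,0],0.01],[[0,0,-0.008],[0,0,0],0.01],[[0,0,-0.01],[0,0,0],0.01],[[0,0,-0.01],[0,0,0],0.01],[[0,0,-0.01],[0,0,0],0.01],[[0,0,0],[0,0,0],0.01],[[0,0,0],[0,0,0],0.01]]'
python3 - <<'E'
from h import *
im,d,c=snap("side","s6")
cv2.imwrite("pics/s6b.png",cv2.resize(im[200:370,330:500],(600,600),interpolation=cv2.INTER_CUBIC)[:,:,::-1])
snap("wrist","w6")
E
```

```text
clock: 11.15
position: [0.5639, -0.2156, 0.2255]
ee_rot: [-0.475, -3.105, 0.001]
force: [-0.5, -0.1, 1.5]
width: 0.237
clock: 12.15
position: [0.5638, -0.2154, 0.2752]
ee_rot: [-0.475, -3.104, 0.0]
force: [-0.3, -0.2, -5.5]
width: 0.237
```

View pics/s6b.png

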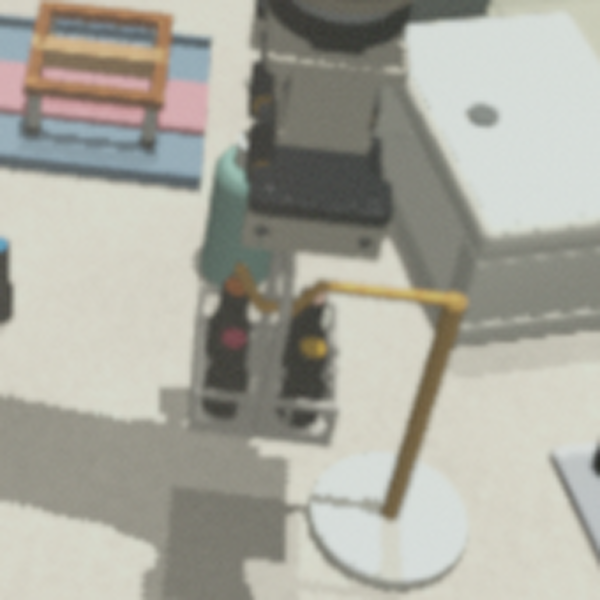

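View pics/w6.png

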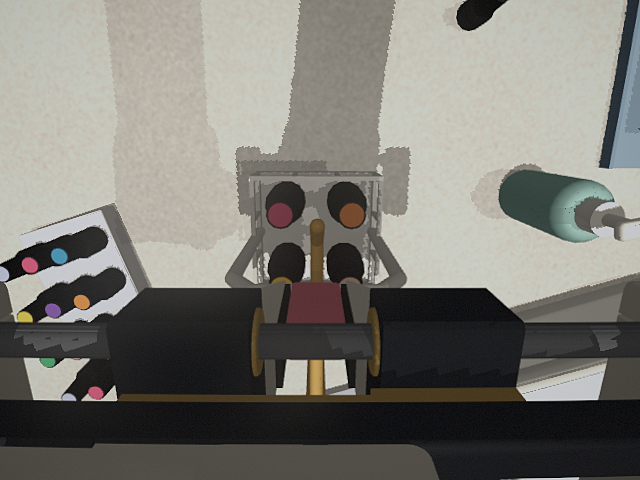

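The bar is about 20 mm above the tip. Drawing back along the hook's -x, then raising.

```bash
python3 -m pendant '[[[0.01,0,0],[0,0,0],0.01],[[0.02,0,0],[0,0,0],0.01],[[0.025,0,0],[0,0,0],0.01],[[0.025,0,0],[0,0,0],0.01],[[0.025,0,0],[0,0,0],0.01],[[0.015,0,0],[0,0,0],0.01],[[0,0,-0.02],[0,0,0],0.01],[[0,0,-0.025],[0,0,0],0.01],[[0,0,-0.02],[0,0,0],0.01],[[0,0,0],[0,0,0],0.01]]'
python3 - <<'E'
from h import *
plan([.553,.208,.343],toolR(np.radians(72.1)))
print(arm.observe()["force"])
E
```

```text
clock: 13.5
position: [0.4502, -0.1799, 0.3417]
ee_rot: [0.475, 3.103, -0.001]
force: [0.4, 0.7, -5.3]
width: 0.239
trans first: [ 18.  400.9  -1.3] mm | 401 ; rot [-0.    0.15  0.49] deg | 0.5 ; trans if after rot: [ 21.4 400.7  -1.3]
[ 0.37922296  0.67915456 -5.32028017]
```

```bash
python3 - <<'E'
from h import *
plan([.5578,.2104,.343],toolR(np.radians(72.1)))
E
python3 -m pendant '[[[0.0005,0.015,0],[0,0,0.1],0.01],[[0.0015,0.035,0],[0,0,0.1],0.01],[[0.002,0.045,0],[0,0,0.1],0.01],[[0.002,0.045,0],[0,0,0.1],0.01],[[0.002,0.045,0],[0,0,0.1],0.01],[[0.002,0.045,0],[0,0,0],0.01],[[0.002,0.045,0],[0,0,0],0.01],[[0.002,0.045,0],[0,0,0],0.01],[[0.002,0.045,0],[0,0,0],0.01],[[0.001,0.03,0],[0,0,0],0.01]]'
python3 -m pendant '[[[0,0.0,0],[0,0,0],0.01],[[0,0,0],[0,0,0],0.01],[[0,0,0],[0,0,0],0.01]]'
python3 - <<'E'
from h import *
plan([.5578,.2104,.343],toolR(np.radians(72.1)))
E
```

```text
trans first: [ 14.1 404.6  -1.3] mm | 405 ; rot [-0.    0.15  0.49] deg | 0.5 ; trans if after rot: [ 17.6 404.5  -1.3]
clock: 14.75
position: [0.5529, 0.2056, 0.3385]
ee_rot: [-0.484, -3.101, 0.001]
force: [0.2, -1.2, -3.7]
width: 0.234
clock: 15.12
position: [0.5537, 0.2008, 0.3401]
ee_rot: [-0.491, -3.102, 0.002]
force: [0.2, -0.5, -5.2]
width: 0.242
trans first: [-0.9 10.3 -3. ] mm | 11 ; rot [-0.06 -0.05 -0.08] deg | 0.1 ; trans if after rot: [-1.  10.4 -2.9]
```

```bash
python3 -m pendant '[[[-0.001,0.0103,0],[0,0,0],0.01],[[0,0,0.015],[0,0,0],0.01],[[0,0,0.02],[0,0,0],0.01],[[0,0,0.02],[0,0,0],0.01],[[0,0,0.02],[0,0,0],0.01],[[0,0,0.015],[0,0,0],0.01],[[0,0,0.01],[0,0,0],0.01],[[0,0,0],[0,0,0],0.01],[[0,0,0],[0,0,0],0.01]]'
python3 - <<'E'
from h import *
plan([.5578,.2104,.2075],toolR(np.radians(72.1)))
im,d,c=snap("wrist","w7")
im,d,c=snap("side","s7")
cv2.imwrite("pics/s7b.png",cv2.resize(im[130:270,290:430],(600,600),interpolation=cv2.INTER_CUBIC)[:,:,::-1])
E
```

```text
clock: 16.25
position: [0.5584, 0.2113, 0.241]
ee_rot: [0.489, 3.103, 0.0]
force: [0.5, 0.1, -4.5]
width: 0.236
trans first: [ 0.3 -1.1 33.5] mm | 34 ; rot [ 0.02  0.02 -0.01] deg | 0.0 ; trans if after rot: [ 0.3 -1.1 33.5]
```

View pics/w7.png

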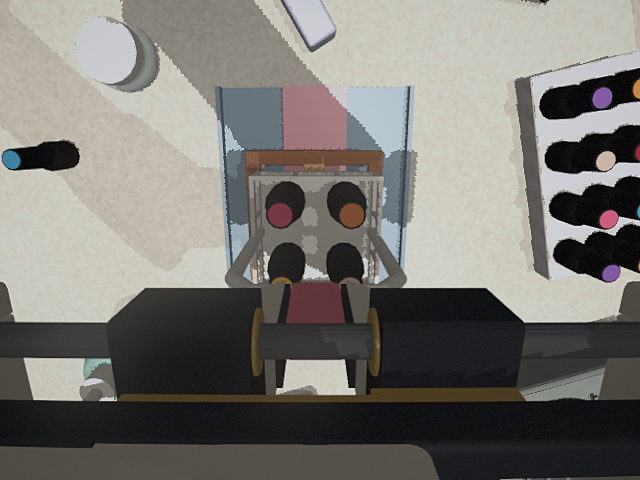

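View pics/s7b.png

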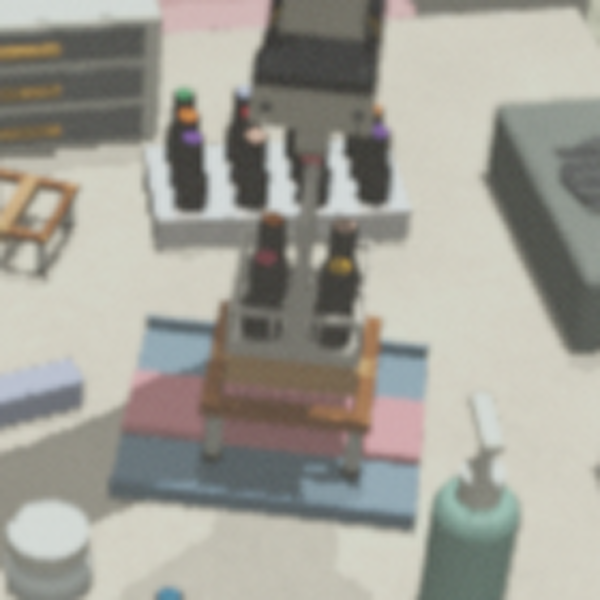

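```bash
cat > chk.py <<'E'
from h import *
import sys
im,d,c=load(sys.argv[1]); zr=float(sys.argv[2]); P=cloud(c,d)
a=np.radians(-17.9); e=np.array([np.cos(a),np.sin(a)]); nn=np.array([-e[1],e[0]])
E_=P[...,:2]@e*1000; N=P[...,:2]@nn*1000; z=P[...,2]
roi=np.zeros((480,640),bool); roi[140:287,215:415]=1
m=roi&(abs(z-.065)<.004)&(im[...,0]>im[...,2]*1.4); print("rail",m.sum(),"e min",np.percentile(E_[m],[.5,2]),"n",np.percentile(N[m],[.5,99.5]), "ctr n",np.mean(np.percentile(N[m],[.5,99.5])))
b=roi&(abs(z-zr)<.005)&(abs(N-370)<60)&(im.max(-1)-im.min(-1)<30); print("rim",b.sum(),"e min",np.percentile(E_[b],[.5,2]),"n",np.percentile(N[b],[.5,99.5]),np.mean(np.percentile(N[b],[.5,99.5])))
fr=b&(E_<np.percentile(E_[b],.5)+6); k=np.polyfit(N[fr],E_[fr],1)[0]; fr2=m&(E_<np.percentile(E_[m],.5)+10); print("front slopes deg rim",np.degrees(np.arctan(k)),"rail",np.degrees(np.arctan(np.polyfit(N[fr2],E_[fr2],1)[0])))
E
python3 chk.py w7 0.1365
```

```text
rail 2430 e min [409.22873878 409.26486899] n [315.24695887 429.75202539] ctr n 372.4994921311669
rim 2253 e min [422.51844358 422.59870899] n [329.3638587  419.32188847] 374.3428735830778
front slopes deg rim -0.014553756639204305 rail 0.018216770777028556
```

```bash
python3 -m pendant '[[[0.0003,-0.0015,0.01],[0,0,0],0.01],[[0,0,0.01],[0,0,0],0.01],[[0,0,0.006],[0,0,0],0.01],[[0,0,0.003],[0,0,0],0.01],[[0,0,0],[0,0,0],0.01]]'
python3 -m pendant '[[[0,0,0.0015],[0,0,0],0.01],[[0,0,0],[0,0,0],0.01]]'
python3 -m pendant '[[[0,0,0.001],[0,0,0],0.01],[[0,0,0],[0,0,0],0.01]]'
```

```text
clock: 16.98
position: [0.5572, 0.2098, 0.2112]
ee_rot: [-0.489, -3.102, 0.001]
force: [-0.3, 0.1, -4.3]
width: 0.232
clock: 17.23
position: [0.5573, 0.2099, 0.21]
ee_rot: [-0.489, -3.103, 0.0]
force: [0.7, -0.5, -4.7]
width: 0.235
clock: 17.48
position: [0.5572, 0.2098, 0.2089]
ee_rot: [-0.489, -3.103, 0.0]
force: [0.4, 0.2, -4.9]
width: 0.239
```

```bash
python3 -m pendant '[[[0,0,0.001],[0,0,0],0.01],[[0,0,0],[0,0,0],0.01]]'
python3 -m pendant '[[[0,0,0.0008],[0,0,0],0.01],[[0,0,0],[0,0,0],0.01]]'
python3 -c "
from h import *
snap('wrist','w8')"; python3 chk.py w8 0.103
```

```text
clock: 17.73
position: [0.5573, 0.2098, 0.2079]
ee_rot: [-0.489, -3.103, 0.0]
force: [-0.8, -0.9, -4.9]
width: 0.236
clock: 17.98
position: [0.5575, 0.2099, 0.2078]
ee_rot: [0.489, 3.103, 0.0]
force: [-0.2, 0.5, 3.1]
width: 0.241
rail 3812 e min [408.90408255 408.95778132] n [315.24813588 430.03954499] ctr n 372.64384043305006
rim 2346 e min [421.84622877 421.93422233] n [327.54460068 417.3504689 ] 372.44753478819297
front slopes deg rim 0.16413294813645155 rail -0.02154634991820772
```

Seated, with the centres within 1 mm and square. Releasing.

```bash
python3 -m pendant '[[[0,0,-0.0005],[0,0,0],0.025],[[0,0,0],[0,0,0],0.035],[[0,0,0],[0,0,0],0.05],[[0,0,0],[0,0,0],0.055],[[0,0,-0.02],[0,0,0],0.055],[[0,0,-0.04],[0,0,0],0.055],[[0,0,-0.05],[0,0,0],0.055],[[0,0,-0.03],[0,0,0],0.055],[[0,0,0],[0,0,0],0.055]]'
python3 - <<'E'
from h import *
im,d,c=snap("wrist","w9")
im,d,c=snap("side","s9")
cv2.imwrite("pics/s9b.png",cv2.resize(im[130:370,290:490],(500,600),interpolation=cv2.INTER_CUBIC)[:,:,::-1])
E
python3 chk.py w9 0.103
```

```text
clock: 19.15
position: [0.5584, 0.2103, 0.3503]
ee_rot: [0.488, 3.1, 0.004]
force: [-0.6, 0.5, -0.3]
width: 0.6
rail 2165 e min [409.43597834 409.4750445 ] n [315.62268283 430.13659185] ctr n 372.87963734107905
rim 1009 e min [422.06016863 422.09406029] n [327.85988322 417.63812296] 372.7490030875965
front slopes deg rim 0.010527949443607425 rail -0.05316976969187578
```

View pics/w9.png

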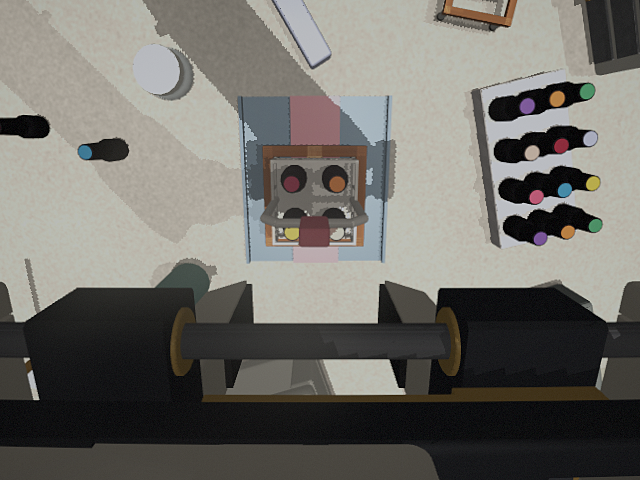

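View pics/s9b.png

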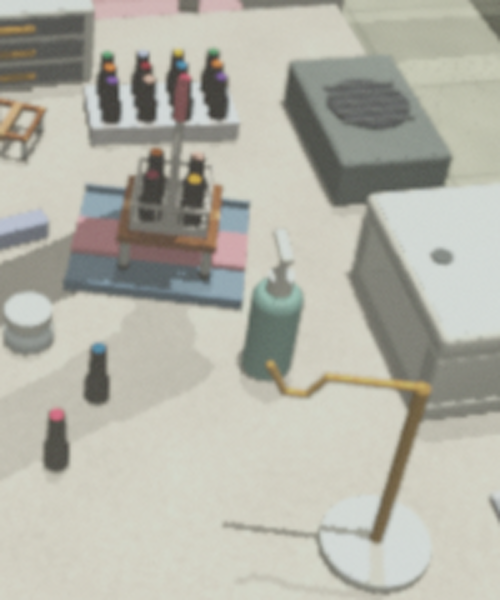

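The basket stands upright in the middle of the riser, released, and the hook is empty. The pump bottle, polish bottles, jar and block look undisturbed. Handing in.

```bash
python3 -c "
from cell import arm
print(arm.sign_off())"
```

```text
the job is handed in; nothing more can be done
None
```

The job is done and handed in at about 19 s on the robot's clock, with the gripper open and clear of everything.

- **Riser:** I pinched it by the bar, levelled it, turned it about 33° and lowered it onto the tray floor, then let go. It left the strip by only about 1 mm during the turn. The wrist camera showed it flat, its top at 64.6 mm (65 expected) and within 1 mm of the strip's centre line, so two feet stand on each side.
- **Basket:** I gripped it by the tab, lifted it 50 mm so its bar was about 20 mm above the hook tip, drew it back 120 mm along the hook's -x, and carried it over. I set it down in steps of about 1 mm until the wrist force showed contact at 3 N.
- **Last check after release:** By the wrist camera, the basket and riser centres agree to within 1 mm and they are square to about 0.1°. The side view shows the basket upright and the hook empty.
- **Other things:** The pump bottle, polish bottles, jar, buffer block and left foam block look undisturbed; I compared these by eye and did not measure them. The right foam block was outside that last view and was not checked.
- **Disagreement:** The top and wrist cameras differed by about 2–4 mm in absolute position. I placed the basket relative to the riser within the same wrist camera pictures, so this should not affect the fit.

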